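Hold the bag clip gaping over the order card

ROBOT

A 6-joint arm with a two-finger parallel gripper is mounted at the origin on the work surface. World frame = base frame: x ahead of the robot, y to its left, z up, the work surface at z = 0. Lengths are in m, angles in rad, forces in N, time in s.
With the tool pointing down it reaches from about 0.275 to 0.85 m from the base axis. Payload 5.2 kg.
Tool frame: the origin (TCP) lies midway between the tips of the shut fingers; the grasp point (between the pads) lies 19 mm behind it; x points along the fingers, y is the direction in which the jaws open and shut, and the axes are right-handed (so a half turn about x gives the same grasp; the last joint's range is limited). The gripper opens to 85 mm and grips with 20 to 120 N. Pads are 22 mm wide; open, the fingers measure 114 mm over their backs; the gripper's body (76 mm by 85 mm) begins 54 mm behind the grasp point. The pads swing forward as they close: fully open they stand 13 mm farther back than shut.
Start: joints at [-1.419, 0.259, 1.535, -0, 1.348, -0.203], TCP at [0.191, -0.516, 0.231] pointing down, gripper open.
Joint ranges: [-3.14, 3.14], [-0.91, 2.08], [0.19, 2.58], [-1.22, 4.36], [0.22, 2.71], [-3.12, 3.12]. Speed limits (rad/s): [2.57, 2.57, 3.14, 3.14, 3.14, 3.14].

INTERFACE

Orientations are given as [roll, pitch, yaw] about the fixed x, y, z axes, in that order (R = Rz(yaw) Ry(pitch) Rx(roll)).
In Python, from workcell import get_obs, vision, ctrl gives the robot as it stands.
- The arm moves only by the tool move_arm, never from a script. Its argument "steps" is a list that holds one entry, the list of rows, each a list of 7 numbers: the opening, from 0 (shut) to 1 (fully open), then the shift along the world's x, y, z in mm, then the turn, a rotation vector about the world's x, y, z in rad. In form: [[[jaw, x, y, z, ax, ay, az], ...]]. A call has 1 to 12 rows; each row is the pose to reach, as a shift and turn from the pose commanded when the call began; what a row does not reach only later rows make up. A row lasts 1/12 s, in which the tool goes at most 41.7 mm and 7.16 degrees, less where a joint would pass 70% of its speed; a pose out of reach is approached as far as the arm can. A call with a gripper value outside its range is refused whole. The fingers move at their own pace and stop on an object; "force" is the grip in N (left out, the last holds). Time passes only in rows, so rows that repeat a pose let the fingers close. It gives the time, the measured TCP pose, the force and the opening at its end, in the units of the state.
- get_obs(): the state, without advancing time (a new reading comes with each control period).
- vision.snapshot(name): name is "scene" or "side" or "wrist"; returns (picture, depth): 400x640x3 uint8, red, green, blue; 400x640 float32, m along the optical axis (not along the pixel's ray), 0 where there is no reading.
- vision.camera_model(name): a dict with "fx", "fy", "cx", "cy" (pixels), "k1" (the pictures are not rectified: a ray, as slopes to the right and down, at radius r is drawn at 1 + k1 r^2 times it, then the intrinsics apply), "extrinsics" (4x4, takes a point from world to camera coordinates); the wrist camera has in their place "hand_eye" (4x4, takes a point from camera to tool coordinates, whose origin is the TCP and whose axes are the tool frame's). Camera axes: x right, y up, looking along -z (the intrinsics and any distortion apply to the point x, -y, -z); pixel columns grow to the right and rows downward; lengths in m; the calibration is good to about 2 mm. A picture is of the moment at which its call begins: read the wrist's pose just before it. camera_model takes no time and is no camera call.
- ctrl.job_done(): hands the job in, once; it reports no verdict.
The state is a dict: "time_s": time; "q": joint angles; "joint_velocities": joint speeds; "effort": joint torques, N m; "eef_pos": TCP position; "tool_rot": TCP orientation; "contact_force": force on the tool from outside, world axes, zero at the start; "wrist_torque": the same for the moment, N m; "grip_width": opening from 0.0 (shut) to 1.0 (fully open).
Only numpy, scipy, OpenCV 4.12 (cv2) and the standard library are available. Lean on these libraries where they do the work, as an engineer would, in place of code of your own. Each camera call takes 0.05 s, during which the arm holds its last target.

TASK

Two white bag clips are parked on fin stands on the counter. Take the larger one off its fin and hold it by its handles, squeezed wide open, jaws down, around the middle of the top edge of the taller of the two upright cards, with the edge well inside the jaws and neither jaw touching the card, so that an order slip could be tucked in beside it. Finish while still holding it like that, without letting go; do not shove the card's stand, and leave everything else where it is.

Things in the scene. Friction and masses are not known exactly. Their poses are not given: they have to be found in the camera images.
- clip: The larger bag clip, white plastic, about 56 g, jaws down and handles up. Origin on its pivot, a steel roll of 5 mm radius along y whose underside is the jaws' throat. z points up through the handles, x is the way it opens, 40 mm wide along y. Parked, it bites the fin, upright, 83 mm tall, its origin about 46 mm and its jaw tips 8 mm above the stand block.
- clip_handles (a point): On the clip, 42 mm above its pivot, midway between the ends of its two handles: flat plates, 40 mm wide along y, that splay upward to round lips of 3 mm radius at this height. Parked they measure 46 mm over the lips along x. Squeezed to the stop the plates' flat outer faces stand parallel, 19 mm over the outsides, from 5 to 45 mm above the pivot.
- clip_mouth (a point): On the clip, 35 mm below its pivot, midway between the two jaw tips: round bars of 3 mm radius along y. Biting the fin they lie 4 mm apart and reach 38 mm below the pivot; squeezed to the stop they are 24 mm apart and reach 35 mm below the pivot.
- clip_jaw_a (a joint): Opening angle of each jaw of the larger clip (both move alike): 0 biting a 4 mm sheet, as parked; 0.30 rad at the stop, fully squeezed. Sprung shut: pressing the handle ends together along x takes about 6 N per bar to start and 10 N at the stop; squeezing harder (up to 60 N) does no harm.
- clip_stand_top (a point): Wooden block 60 x 80 x 26 mm high, fixed to the counter, with an upright steel fin on top, 4 mm thick (along the point's x), 64 mm long (along y), standing 26 mm above the block. The point is at the centre of the block's top face, 26 mm above the counter. The larger clip is parked astride the fin, within 8 mm of its middle along y.
- small_clip: The smaller bag clip, same shape and material, 50 mm tall, 26 mm wide; parked on the other stand. Origin on its pivot. Leave it alone.
- small_stand_top (a point): Wooden block 60 x 80 x 26 mm high, fixed to the counter, with an upright steel fin on top, 4 mm thick (along the point's x), 64 mm long (along y), standing 26 mm above the block. The point is at the centre of the block's top face, 26 mm above the counter. The smaller clip is parked astride the fin, within 8 mm of its middle along y.
- order_card: The taller card, the one to hold the clip around. Loose stand (about 0.5 kg): wooden base 70 x 90 x 18 mm high with a blank upright white card fixed in its middle, 4 mm thick (along x), 80 mm wide (along y), its top edge 130 mm above the counter. Origin under the middle of the base; z up. It slides if pushed.
- order_card_edge (a point): Middle of the top edge of the taller card, 130 mm above the counter; x is across the card's thickness, y along the edge.
- low_card: The lower, wider card; leave it alone. Loose stand (about 0.5 kg): wooden base 70 x 90 x 18 mm high with a blank upright white card fixed in its middle, 4 mm thick (along x), 110 mm wide (along y), its top edge 75 mm above the counter. Origin under the middle of the base.
- tub: Clear square lidded tub 126 x 126 x 93 mm high with cupcake liners stacked inside; leave it. Origin under its middle.
- bowl: Glass bowl, 140 mm across, 65 mm high; leave it. Origin under its middle.
- spatula: Red silicone spatula, 270 mm long, lying at the right edge; leave it.
- canister: White round canister with wooden cap, 90 mm across, 140 mm high, at the left; leave it. Origin under its middle.

How it is judged:
On the way:
1. the larger clip is in the fingers and clear of its fin stand (distance between clip and clip_stand_top above 0.08 m and contact force between the fingers and clip above 1 N and height (world z) of clip above 0.1 m), for 0.2 s.
At the end, for the whole second after the job is handed in: Larger clip held in the fingers (over 2 N), still, jaws open over 0.2 rad, not touching the card (under 0.3 N), upright within 0.35 rad, in line with it within 0.25; the card edge's middle within 10 mm across and 20 mm along, 4 to 27 mm below the pivot; card stand upright, moved under 20 mm (value of joint clip_jaw_a above 0.2 rad and z of order_card_edge in the frame of clip between -0.027 and -0.004 m and x of order_card_edge in the frame of clip between -0.01 and 0.01 m and y of order_card_edge in the frame of clip between -0.02 and 0.02 m and angle between the y axis of clip and the y axis of order_card, either way round below 0.25 rad and angle between clip's own z axis and vertical below 0.35 rad and contact force between the fingers and clip above 2 N and contact force between clip and order_card below 0.3 N and linear speed of clip below 0.02 m/s and distance of order_card from where it was at the start of the episode below 0.02 m and angle between order_card's own z axis and vertical below 0.1 rad); the arm keeps its last pose, push and grip.
It fails at once if the taller card's stand is shoved over 20 mm or tipped (distance of order_card from where it was at the start of the episode above 0.02 m or angle between order_card's own z axis and vertical above 0.2 rad).
It fails at once if the smaller clip or the lower card is moved over 20 mm (distance of any of small_clip, low_card from where it was at the start of the episode above 0.02 m).
It fails at once if the tub, bowl, spatula or canister is moved over 30 mm (distance of any of tub, bowl, spatula, canister from where it was at the start of the episode above 0.03 m).
It also fails if it takes over 37 s, if anything falls off the work surface, if the arm or the gripper's body presses on something with over 40 N, if the wrist force passes 120 N, or if a joint passes its speed limit or range.

## Working session

There is one attempt and no reset: what is moved stays moved. The work goes in short steps, Python scripts to look and compute and a tool call to move; the robot and the scene stay as the last step left them, time stands still between calls to the robot, and variables do not carry over. Pictures are saved under pics/ and viewed, and the job is handed in when it is done.

Besides the shell and the picture viewer there is one more tool, called as a command line: name --argument value ..., lists and objects as JSON in quotes. move_arm: Moves the arm, as the interface text tells. Its arguments: {"type":"object","properties":{"steps":{"type":"array","items":{"type":"array","items":{"type":"array","items":{"type":"number"}}}},"force":{"type":"number"}},"required":["steps"]}

```bash
mkdir -p pics; ls; cat > h.py <<'E'
import numpy as np, cv2
from scipy.spatial.transform import Rotation as R
from workcell import get_obs, vision, ctrl
def save(n,im): cv2.imwrite('pics/'+n+'.png',im[:,:,::-1])
def T_tool(o):
    T=np.eye(4); T[:3,3]=o['eef_pos']; r=np.array(o['tool_rot'])
    T[:3,:3]=R.from_euler('xyz',r).as_matrix() if r.size==3 else r
    return T
def c2w(name,o):
    m=vision.camera_model(name)
    if 'hand_eye' in m: return m,T_tool(o)@np.array(m['hand_eye'])
    return m,np.linalg.inv(np.array(m['extrinsics']))
def ray(m,u,v):
    K=np.array([[m['fx'],0,m['cx']],[0,m['fy'],m['cy']],[0,0,1.]])
    p=cv2.undistortPoints(np.array([[[u,v]]],float),K,np.array([m['k1'],0,0,0.]))[0,0]
    return np.array([p[0],-p[1],-1.])
def px2w(m,T,u,v,d): return T[:3,:3]@(ray(m,u,v)*d)+T[:3,3]
def px2z(m,T,u,v,z):
    r=T[:3,:3]@ray(m,u,v); return T[:3,3]+r*(z-T[2,3])/r[2]
def cloud(name,o,d):
    m,T=c2w(name,o); H,W=d.shape
    uu,vv=np.meshgrid(np.arange(W),np.arange(H))
    K=np.array([[m['fx'],0,m['cx']],[0,m['fy'],m['cy']],[0,0,1.]])
    p=cv2.undistortPoints(np.stack([uu,vv],-1).reshape(-1,1,2).astype(float),K,np.array([m['k1'],0,0,0.]))[:,0]
    r=np.c_[p[:,0],-p[:,1],-np.ones(len(p))]*d.reshape(-1,1)
    return (r@T[:3,:3].T+T[:3,3]).reshape(H,W,3)
E
python3 - <<'E'
from h import *
o=get_obs(); print(o)
for n in ['scene','side','wrist']:
    o=get_obs(); im,d=vision.snapshot(n); save(n+'0',im); np.savez(''+n+'0.npz',im=im,d=d,T=T_tool(o)); m=vision.camera_model(n); print(n,m)
E
```

```text
pics
{'time_s': 0.0, 'q': array([-1.41877316e+00,  2.59330137e-01,  1.53608224e+00, -2.46164013e-05,
        1.34802737e+00, -2.02795784e-01]), 'joint_velocities': array([-0.00022366,  0.00184013, -0.00109974, -0.00127731, -0.00144442,
       -0.00048546]), 'effort': array([-6.57633154e-04, -4.46021962e+01, -2.90572715e+01, -7.81843137e-04,
        1.17921067e-02,  1.78532832e-05]), 'eef_pos': array([ 0.19101422, -0.51519141,  0.23048197]), 'tool_rot': array([-1.76060051,  1.56894908,  1.73581656]), 'contact_force': array([ 0.09229446, -0.04231237,  0.35654071]), 'wrist_torque': array([ 0.0332424 , -0.07733383, -0.02942984]), 'grip_width': 1.003896395894481}
scene {'fx': 428.70062527339957, 'fy': 428.70062527339957, 'cx': 315.96649358823834, 'cy': 192.46424850897608, 'k1': -0.1065700381768471, 'extrinsics': array([[-0.60525363,  0.79602697,  0.00301837,  0.371168  ],
       [-0.41819071, -0.32119023,  0.84967839,  0.10711277],
       [ 0.67733638,  0.51300867,  0.52729264, -1.92459858],
       [ 0.        ,  0.        ,  0.        ,  1.        ]])}
side {'fx': 400.42435672528796, 'fy
[... 152 characters left out ...]
.0181946 ,  0.49100537],
       [ 0.28939191, -0.58387002,  0.75851705, -0.29060401],
       [-0.36173409,  0.66695398,  0.65139914, -1.15852574],
       [ 0.        ,  0.        ,  0.        ,  1.        ]])}
wrist {'fx': 324.7938781117576, 'fy': 324.7938781117576, 'cx': 316.9882093701574, 'cy': 205.45346946756754, 'k1': -0.030894038922610695, 'hand_eye': array([[-9.29810452e-05,  3.02363955e-01, -9.53192546e-01,
        -1.42245626e-01],
       [ 9.99999996e-01,  3.08788605e-05, -8.77518301e-05,
         3.32837309e-05],
       [ 2.90050926e-06, -9.53192550e-01, -3.02363956e-01,
        -7.79738672e-02],
       [ 0.00000000e+00,  0.00000000e+00,  0.00000000e+00,
         1.00000000e+00]])}
```

View pics/scene0.png

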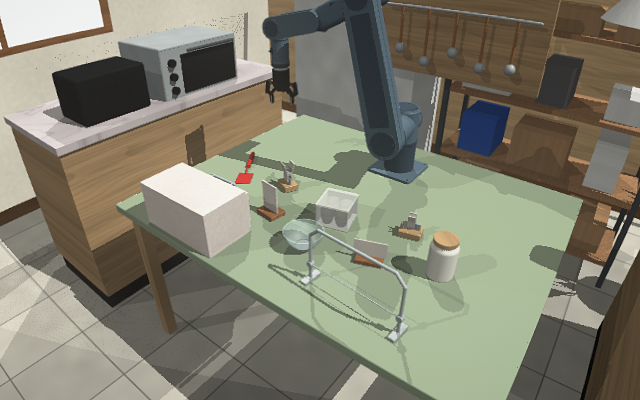

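View pics/side0.png

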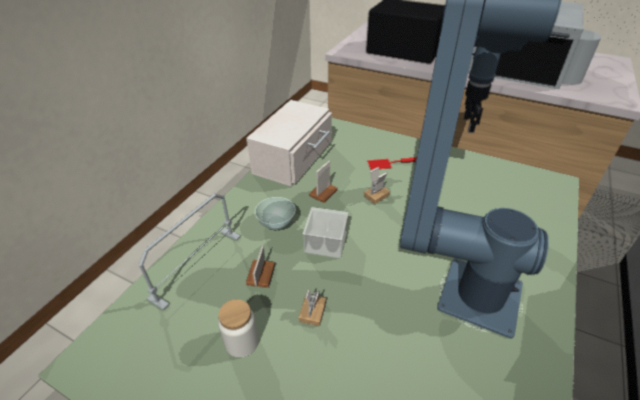

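View pics/wrist0.png

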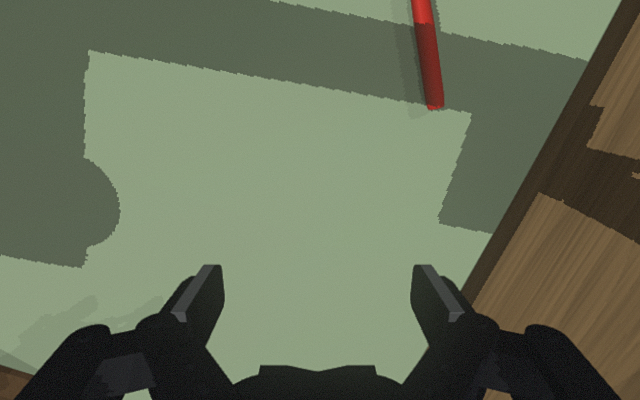

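```bash
python3 - <<'E'
from h import *
s=np.load('scene0.npz'); d=np.load('side0.npz')
a=cv2.resize(s['im'][145:245,225:435],None,fx=3.8,fy=3.8,interpolation=cv2.INTER_CUBIC); save('sc',a[:, :800])
b=cv2.resize(d['im'][150:330,210:410],None,fx=3.3,fy=3.3,interpolation=cv2.INTER_CUBIC); save('sd',b[:600])
for n,pts in [('scene',dict(clipTop=(288,165),blk=(289,188),cardTop=(269,183),cardbase=(270,213),small=(411,217),blks=(408,231),lowc=(370,248))),('side',dict(clipTop=(378,172),blk=(383,197),cardTop=(324,166),base=(324,194),small=(314,296),lowc=(262,255)))]:
    z=np.load(n+'0.npz'); m,T=c2w(n,get_obs())
    for k,(u,v) in pts.items(): print(n,k,px2w(m,T,u,v,z['d'][v,u]).round(3))
E
```

```text
scene clipTop [ 0.415 -0.294  0.098]
scene blk [ 0.453 -0.26   0.02 ]
scene cardTop [ 0.612 -0.215  0.135]
scene cardbase [ 0.632 -0.2    0.019]
scene small [0.427 0.265 0.086]
scene blks [0.429 0.263 0.026]
scene lowc [0.616 0.219 0.051]
side clipTop [ 0.437 -0.304  0.1  ]
side blk [ 0.398 -0.274  0.018]
side cardTop [ 0.613 -0.216  0.128]
side base [ 0.601 -0.193  0.017]
side small [0.412 0.254 0.061]
side lowc [0.623 0.19  0.056]
```

View pics/sc.png

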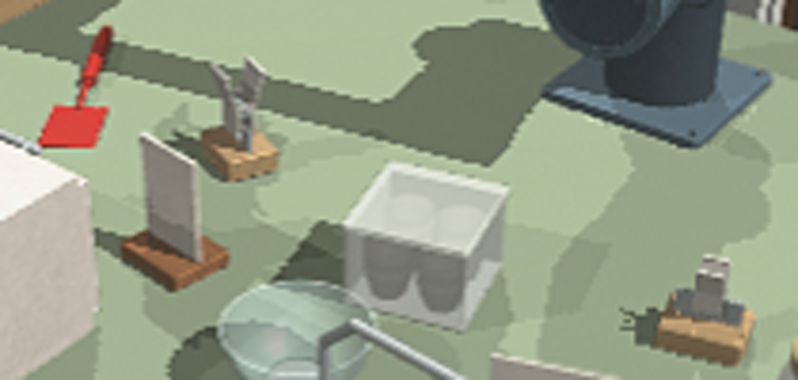

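View pics/sd.png

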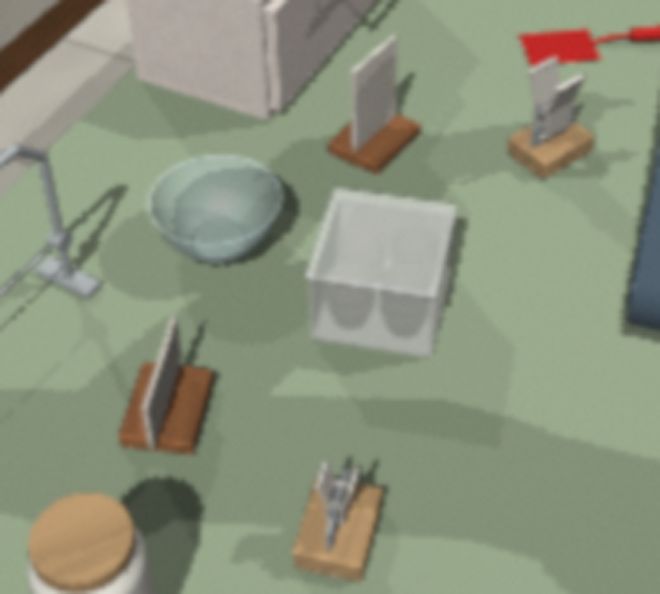

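```bash
python3 - <<'E'
from h import *
o=get_obs()
def fit(P,nm):
    if len(P)<5: print(nm,len(P)); return
    c=P.mean(0); (cc,wh,an)=cv2.minAreaRect((P[:,:2]*1000).astype(np.float32)); print(nm,len(P),c.round(4),'rect',np.round(cc,1),np.round(wh,1),round(an,1), 'zmax',P[:,2].max().round(3))
for n in ['scene','side']:
    z=np.load(n+'0.npz'); C=cloud(n,o,z['d']); C=C[z['d']>0].reshape(-1,3)
    for nm,(cx,cy,rr,zl,zh) in dict(clip=(.42,-.285,.06,.075,.12),clipblk=(.42,-.285,.06,.022,.03),card=(.61,-.205,.08,.05,.14),cardbase=(.61,-.205,.08,.012,.022)).items():
        P=C[(np.hypot(C[:,0]-cx,C[:,1]-cy)<rr)&(C[:,2]>zl)&(C[:,2]<zh)]; fit(P,n+' '+nm)
E
```

```text
scene clip 105 [ 0.4291 -0.2836  0.0961] rect [ 430.8 -286.8] [48.9 44.4] 65.0 zmax 0.12
scene clipblk 89 [ 0.4404 -0.2836  0.0267] rect [ 430.1 -290.1] [83.2 61.6] 65.1 zmax 0.03
scene card 278 [ 0.6142 -0.2113  0.0936] rect [ 613.2 -214.8] [89.1 12.4] 79.4 zmax 0.135
scene cardbase 175 [ 0.6258 -0.2058  0.0185] rect [ 616.4 -214.5] [97.9 70.7] 81.6 zmax 0.022
side clip 164 [ 0.4318 -0.2831  0.0977] rect [ 428.4 -282.4] [45.5 46.7] 63.7 zmax 0.12
side clipblk 148 [ 0.4217 -0.2766  0.0263] rect [ 426. -286.] [86.3 62.7] 60.4 zmax 0.03
side card 244 [ 0.6126 -0.2088  0.0936] rect [ 612.9 -210. ] [79.1  7.8] 83.0 zmax 0.135
side cardbase 191 [ 0.6047 -0.2016  0.0182] rect [ 612.7 -210. ] [91.1 73.7] 83.4 zmax 0.022
```

```bash
python3 - <<'E'
from h import *
T=T_tool(get_obs()); print(T.round(3)); print('yaw of tool y',np.degrees(np.arctan2(T[1,1],T[0,1])))
E
```

```text
[[-0.     0.347 -0.938  0.191]
 [ 0.001 -0.938 -0.347 -0.515]
 [-1.    -0.001 -0.     0.231]
 [ 0.     0.     0.     1.   ]]
yaw of tool y -69.67129973285914
```

move_arm --steps '[[[1,60,58,-5,0,0,0.19],[1,120,116,-10,0,0,0.38],[1,180,174,-15,0,0,0.57],[1,238,230,-20,0,0,0.78],[1,238,230,-20,0,0,0.78],[1,238,230,-20,0,0,0.78],[1,238,230,-20,0,0,0.78],[1,238,230,-20,0,0,0.78],[1,238,230,-20,0,0,0.78],[1,238,230,-20,0,0,0.78],[1,238,230,-20,0,0,0.78]]]' --force 60

```text
time_s: 1.07
eef_pos: [0.4289, -0.2857, 0.2111]
tool_rot: [-1.034, 1.57, -3.04]
contact_force: [1.4, -1.1, -0.3]
grip_width: 1.002
```

```bash
python3 - <<'E'
from h import *
o=get_obs(); im,d=vision.snapshot('wrist'); save('wrist1',im); np.savez('wrist1.npz',im=im,d=d,T=T_tool(o)); print(T_tool(o).round(4),o['time_s'])
m,T=c2w('wrist',o)
C=cloud('wrist',o,d); ok=(d>0); P=C[ok]
for nm,zl,zh,r in [('top',.1,.125,.05),('mid',.095,.11,.05),('blk',.02,.03,.08)]:
    Q=P[(abs(P[:,0]-.43)<r)&(abs(P[:,1]+.285)<r)&(P[:,2]>zl)&(P[:,2]<zh)]
    print(nm,len(Q),[np.round(x,1) for x in cv2.minAreaRect((Q[:,:2]*1000).astype(np.float32))] if len(Q)>4 else '', Q[:,2].max() if len(Q) else '')
E
```

```text
[[-8.000e-04  9.069e-01 -4.213e-01  4.289e-01]
 [-1.000e-04 -4.213e-01 -9.069e-01 -2.857e-01]
 [-1.000e+00 -7.000e-04  4.000e-04  2.111e-01]
 [ 0.000e+00  0.000e+00  0.000e+00  1.000e+00]] 1.0667
top 1068 [array([ 429.6, -283.8]), array([40.1, 46.5]), np.float64(65.0)] 0.11876627605137952
mid 532 [array([ 430. , -283.8]), array([40.1, 43. ]), np.float64(64.6)] 0.1098006849978718
blk 1580 [array([ 428.8, -286. ]), array([78.8, 59. ]), np.float64(64.8)] 0.02952822046574438
```

View pics/wrist1.png

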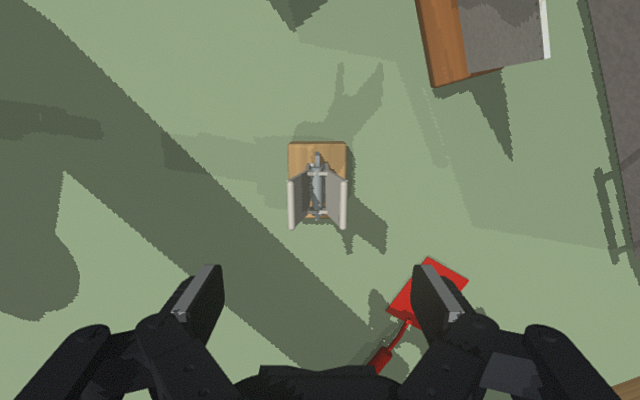

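move_arm --steps '[[[1,1,2,-30,0,0,0],[1,1,2,-60,0,0,0],[1,1,2,-90,0,0,0],[1,1,2,-115,0,0,0],[1,1,2,-125,0,0,0],[1,1,2,-125,0,0,0],[0.6,1,2,-125,0,0,0],[0.6,1,2,-125,0,0,0],[0.6,1,2,-125,0,0,0]]]' --force 60

```text
time_s: 1.87
eef_pos: [0.4309, -0.2851, 0.0881]
tool_rot: [1.199, 1.567, -0.809]
contact_force: [0.1, -0.2, 1.1]
grip_width: 0.612
```

```bash
python3 - <<'E'
from h import *
o=get_obs(); im,d=vision.snapshot('wrist'); save('wrist2',im); print(T_tool(o).round(4),o['time_s'])
E
```

```text
[[ 0.0024  0.9062 -0.4228  0.4309]
 [-0.0025 -0.4228 -0.9062 -0.2851]
 [-1.      0.0033  0.0013  0.0881]
 [ 0.      0.      0.      1.    ]] 1.8667
```

View pics/wrist2.png

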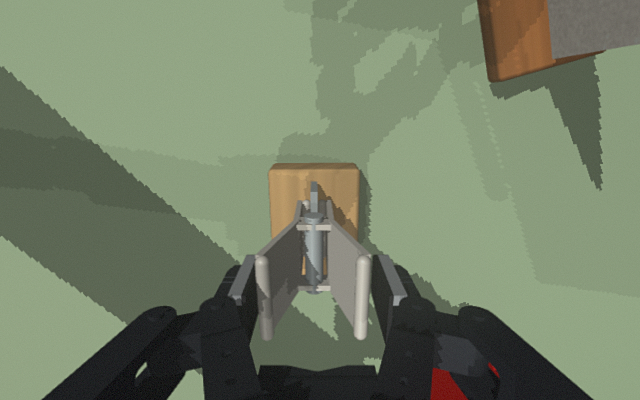

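move_arm --steps '[[[0.4,0,0,0,0,0,0],[0.3,0,0,0,0,0,0],[0.2,0,0,0,0,0,0],[0.1,0,0,0,0,0,0],[0,0,0,0,0,0,0],[0,0,0,0,0,0,0],[0,0,0,0,0,0,0],[0,0,0,0,0,0,0]]]' --force 60

```text
time_s: 2.58
eef_pos: [0.4301, -0.2837, 0.0862]
tool_rot: [-1.982, 1.571, 2.295]
contact_force: [-0.2, -0.7, -0.5]
grip_width: 0.196
```

```bash
python3 - <<'E'
from h import *
o=get_obs(); im,d=vision.snapshot('wrist'); save('wrist3',im); print(T_tool(o).round(4),o['time_s'],o['contact_force'],o['grip_width'])
E
```

```text
[[-1.000e-04  9.064e-01 -4.223e-01  4.301e-01]
 [ 1.000e-04 -4.223e-01 -9.064e-01 -2.837e-01]
 [-1.000e+00 -1.000e-04 -1.000e-04  8.620e-02]
 [ 0.000e+00  0.000e+00  0.000e+00  1.000e+00]] 2.5833 [-0.23208459 -0.74872039 -0.5166528 ] 0.19564515752719996
```

View pics/wrist3.png

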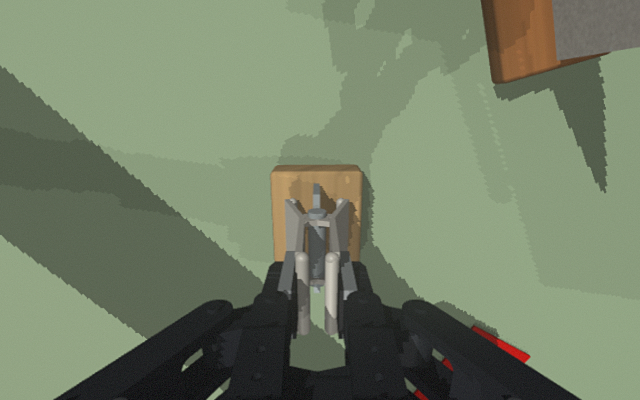

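move_arm --steps '[[[0,0,0,10,0,0,0],[0,0,0,25,0,0,0],[0,0,0,45,0,0,0],[0,0,0,70,0,0,0],[0,0,0,95,0,0,0],[0,0,0,120,0,0,0],[0,0,0,140,0,0,0],[0,0,0,140,0,0,0],[0,0,0,140,0,0,0],[0,0,0,140,0,0,0]]]'

```text
time_s: 3.47
eef_pos: [0.4297, -0.2833, 0.2259]
tool_rot: [-1.929, 1.57, 2.347]
contact_force: [0.4, -0.7, -0.9]
grip_width: 0.191
```

```bash
python3 - <<'E'
from h import *
o=get_obs(); im,d=vision.snapshot('wrist'); save('wrist4',im); np.savez('wrist4.npz',im=im,d=d,T=T_tool(o)); print(T_tool(o).round(4),o['time_s'],o['contact_force'],o['grip_width'])
C=cloud('wrist',o,d)[d>0]
for nm,cx,cy,r,zl,zh in [('cardtop',.613,-.21,.06,.12,.14),('base',.613,-.21,.08,.012,.024)]:
    Q=C[(np.hypot(C[:,0]-cx,C[:,1]-cy)<r)&(C[:,2]>zl)&(C[:,2]<zh)]
    print(nm,len(Q),cv2.minAreaRect((Q[:,:2]*1000).astype(np.float32)) if len(Q)>4 else '')
o=get_obs(); im,d=vision.snapshot('side'); save('side4',cv2.resize(im[90:240,300:500],None,fx=3,fy=3))
E
```

```text
[[-6.000e-04  9.065e-01 -4.223e-01  4.297e-01]
 [ 6.000e-04 -4.223e-01 -9.065e-01 -2.833e-01]
 [-1.000e+00 -8.000e-04 -3.000e-04  2.259e-01]
 [ 0.000e+00  0.000e+00  0.000e+00  1.000e+00]] 3.4667 [ 0.41104491 -0.66366247 -0.86874984] 0.1909256482538642
cardtop 972 ((611.9268188476562, -230.04901123046875), (44.139617919921875, 6.887189865112305), 80.81548309326172)
base 3471 ((612.393310546875, -213.41407775878906), (87.76124572753906, 67.80919647216797), 81.2721939086914)
```

View pics/wrist4.png

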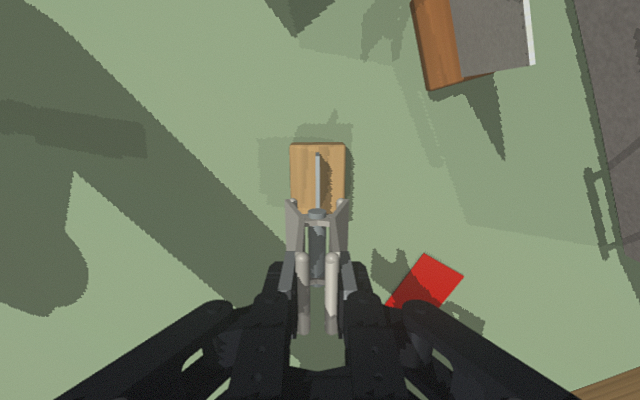

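View pics/side4.png

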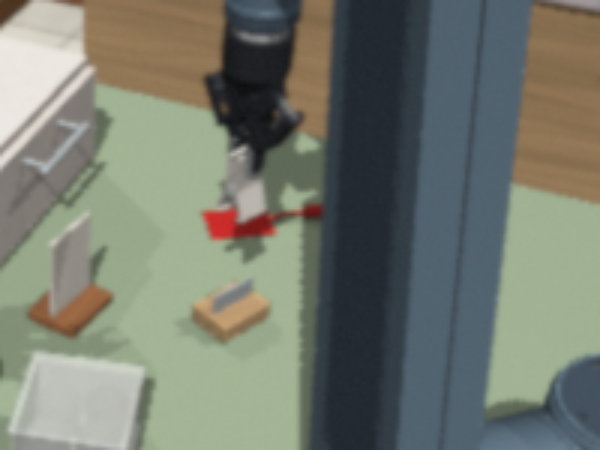

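```bash
python3 - <<'E'
from h import *
for n in ['scene','side']:
    z=np.load(n+'0.npz'); m,T=c2w(n,get_obs())
    for u,v in ([(180,175),(230,205),(246,205),(150,190),(200,170)] if n=='scene' else [(290,118),(260,130),(300,150),(325,120)]): print(n,px2w(m,T,u,v,z['d'][v,u]).round(3))
E
```

```text
scene [ 0.813 -0.461  0.173]
scene [ 0.818 -0.196  0.154]
scene [ 0.747 -0.198  0.117]
scene [ 0.93  -0.481  0.16 ]
scene [ 0.554 -0.698  0.001]
side [ 0.852 -0.392  0.174]
side [ 0.911 -0.262  0.173]
side [ 0.73  -0.251  0.141]
side [ 0.73  -0.464  0.158]
```

move_arm --steps '[[[0,25,10,0,0,0,0.04],[0,55,21,0,0,0,0.09],[0,85,33,0,0,0,0.14],[0,110,43,0,0,0,0.18],[0,122,48,0,0,0,0.22],[0,122,48,0,0,0,0.28],[0,122,48,0,0,0,0.28],[0,122,48,0,0,0,0.28]]]'

```text
time_s: 4.23
eef_pos: [0.5514, -0.2356, 0.2252]
tool_rot: [-1.836, 1.568, 2.719]
contact_force: [-0.1, 0.1, -0.3]
grip_width: 0.196
```

```bash
python3 - <<'E'
from h import *
o=get_obs(); im,d=vision.snapshot('wrist'); save('wrist5',im); np.savez('wrist5.npz',im=im,d=d,T=T_tool(o)); print(T_tool(o).round(4),o['time_s'],o['contact_force'],o['grip_width'])
C=cloud('wrist',o,d)[d>0]
for nm,cx,cy,r,zl,zh in [('cardtop',.613,-.21,.06,.122,.14),('base',.613,-.21,.08,.012,.024)]:
    Q=C[(np.hypot(C[:,0]-cx,C[:,1]-cy)<r)&(C[:,2]>zl)&(C[:,2]<zh)]
    print(nm,len(Q),cv2.minAreaRect((Q[:,:2]*1000).astype(np.float32)) if len(Q)>4 else '')
E
```

```text
[[-2.200e-03  9.877e-01 -1.565e-01  5.514e-01]
 [ 1.000e-03 -1.565e-01 -9.877e-01 -2.356e-01]
 [-1.000e+00 -2.300e-03 -6.000e-04  2.252e-01]
 [ 0.000e+00  0.000e+00  0.000e+00  1.000e+00]] 4.2333 [-0.1066506   0.13968306 -0.31347114] 0.19596560054444928
cardtop 824 ((614.2489624023438, -212.14959716796875), (79.95006561279297, 4.798476696014404), 81.4040298461914)
base 3196 ((614.3583374023438, -211.89041137695312), (88.80644989013672, 70.57898712158203), 81.2279281616211)
```

View pics/wrist5.png

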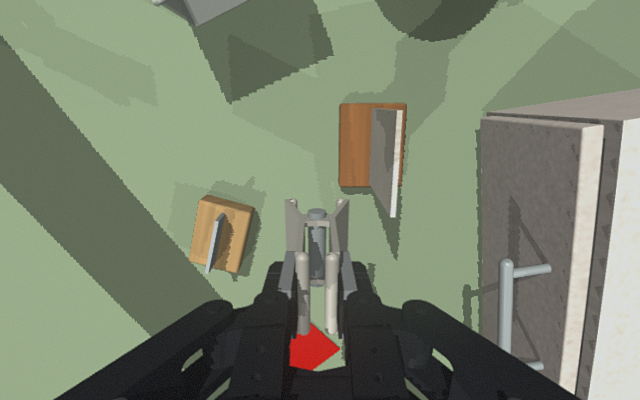

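move_arm --steps '[[[0,20,8,0,0,0,0],[0,42,16,0,0,0,0],[0,57,21,0,0,0,0],[0,62.5,23.5,0,0,0,0],[0,62.5,23.5,0,0,0,0],[0,62.5,23.5,0,0,0,0],[0,62.5,23.5,0,0,0,0]]]'

```text
time_s: 4.87
eef_pos: [0.6135, -0.2128, 0.2263]
tool_rot: [-1.358, 1.57, -3.086]
contact_force: [-0.3, 0.3, -0.7]
grip_width: 0.195
```

```bash
cat > look.py <<'E'
import sys
from h import *
k=sys.argv[1]
o=get_obs(); im,d=vision.snapshot('wrist'); save('w'+k,im); np.savez('w%s.npz'%k,im=im,d=d,T=T_tool(o)); print(T_tool(o).round(4),o['time_s'],o['contact_force'],o['grip_width'])
save('wc'+k,cv2.resize(im[80:320,230:430],None,fx=2.5,fy=2.5,interpolation=cv2.INTER_CUBIC))
T=T_tool(o); C=(cloud('wrist',o,d)[d>0]-T[:3,3])@T[:3,:3]  # tool frame
np.save('C.npy',C)
m=(abs(C[:,1])<.06)&(C[:,0]>-.04)&(abs(C[:,2])<.08)
C=C[m]
for lo in np.arange(-.03,.125,.01):
    Q=C[(C[:,0]>=lo)&(C[:,0]<lo+.01)]
    if len(Q): print('x %.3f n %d y %.4f..%.4f z %.4f..%.4f'%(lo,len(Q),Q[:,1].min(),Q[:,1].max(),Q[:,2].min(),Q[:,2].max()))
E
python3 look.py 6
```

```text
[[-9.000e-04  9.877e-01 -1.564e-01  6.135e-01]
 [-1.000e-04 -1.564e-01 -9.877e-01 -2.128e-01]
 [-1.000e+00 -9.000e-04  2.000e-04  2.263e-01]
 [ 0.000e+00  0.000e+00  0.000e+00  1.000e+00]] 4.8667 [-0.32566633  0.32145216 -0.74358237] 0.19484774332103832
x -0.030 n 2967 y -0.0211..0.0223 z -0.0203..0.0199
x -0.020 n 720 y -0.0214..0.0221 z -0.0206..-0.0059
x -0.010 n 364 y -0.0205..0.0212 z -0.0204..-0.0063
x 0.000 n 134 y -0.0091..0.0095 z -0.0205..-0.0069
x 0.010 n 820 y -0.0095..0.0094 z -0.0222..0.0220
x 0.020 n 937 y -0.0131..0.0129 z -0.0224..0.0222
x 0.030 n 395 y -0.0161..0.0161 z -0.0203..0.0088
x 0.040 n 384 y -0.0194..0.0192 z -0.0203..0.0132
x 0.050 n 226 y -0.0205..0.0202 z -0.0201..0.0143
x 0.090 n 265 y -0.0010..0.0021 z -0.0408..-0.0000
x 0.100 n 10 y -0.0010..0.0021 z -0.0410..-0.0406
x 0.110 n 10 y -0.0010..0.0022 z -0.0408..-0.0406
x 0.120 n 8 y -0.0011..0.0022 z -0.0408..-0.0406
```

View pics/wc6.png

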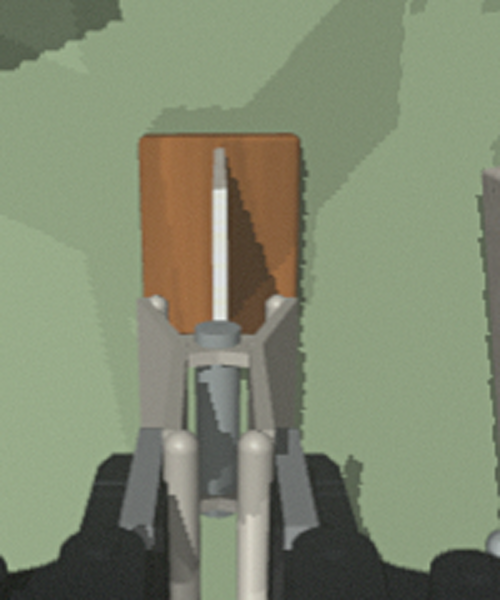

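move_arm --steps '[[[0,0.5,0,-10,0,0,0],[0,0.5,0,-22,0,0,0],[0,0.5,0,-34,0,0,0],[0,0.5,0,-40,0,0,0],[0,0.5,0,-40,0,0,0],[0,0.5,0,-40,0,0,0]]]'

```text
time_s: 5.42
eef_pos: [0.6147, -0.2123, 0.1859]
tool_rot: [-1.86, 1.57, 2.696]
contact_force: [-0.3, -0.2, -0.7]
grip_width: 0.192
```

```bash
python3 look.py 7
```

```text
[[-9.000e-04  9.878e-01 -1.558e-01  6.147e-01]
 [ 4.000e-04 -1.558e-01 -9.878e-01 -2.123e-01]
 [-1.000e+00 -1.000e-03 -3.000e-04  1.859e-01]
 [ 0.000e+00  0.000e+00  0.000e+00  1.000e+00]] 5.4167 [-0.29682638 -0.23144658 -0.70411819] 0.1920200274707518
x -0.030 n 2969 y -0.0211..0.0222 z -0.0203..0.0202
x -0.020 n 729 y -0.0212..0.0223 z -0.0207..-0.0061
x -0.010 n 359 y -0.0209..0.0215 z -0.0205..-0.0066
x 0.000 n 127 y -0.0091..0.0095 z -0.0205..-0.0075
x 0.010 n 837 y -0.0095..0.0096 z -0.0221..0.0219
x 0.020 n 919 y -0.0129..0.0129 z -0.0224..0.0225
x 0.030 n 391 y -0.0161..0.0160 z -0.0203..0.0086
x 0.040 n 392 y -0.0195..0.0192 z -0.0204..0.0133
x 0.050 n 487 y -0.0205..0.0203 z -0.0402..0.0144
x 0.060 n 19 y -0.0026..0.0012 z -0.0403..-0.0398
x 0.070 n 18 y -0.0022..0.0012 z -0.0403..-0.0398
x 0.080 n 12 y -0.0023..0.0013 z -0.0402..-0.0399
x 0.090 n 12 y -0.0024..0.0013 z -0.0403..-0.0400
x 0.100 n 12 y -0.0025..0.0013 z -0.0401..-0.0399
x 0.110 n 11 y -0.0026..0.0013 z -0.0402..-0.0398
x 0.120 n 8 y -0.0019..0.0006 z -0.0402..-0.0399
```

View pics/wc7.png

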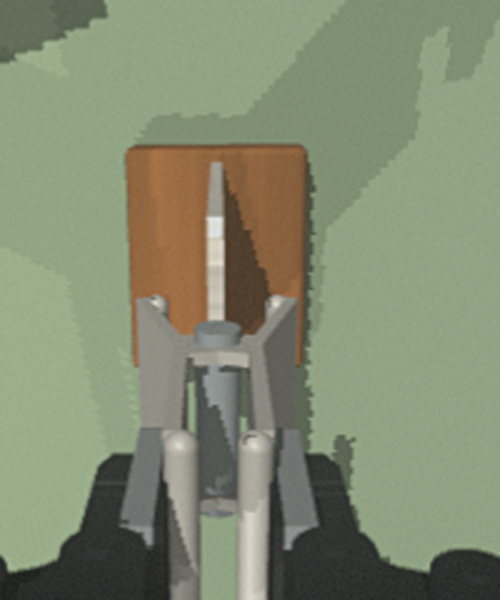

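```bash
python3 - <<'E'
import numpy as np
C=np.load('C.npy')
Q=C[(abs(C[:,1])<.0015)&(abs(C[:,2])<.024)&(C[:,0]<.04)&(C[:,0]>0)]
print('roll top',np.percentile(Q[:,0],[2,10,50,90]).round(4))
Q=C[(abs(C[:,1])<.003)&(C[:,2]<-.026)&(C[:,0]<.08)]; print('edge top x',np.percentile(Q[:,0],[5,50]).round(4), 'y', Q[:,1].mean().round(4))
Q=C[(abs(C[:,1])>.012)&(abs(C[:,1])<.024)&(C[:,0]>.03)&(C[:,0]<.08)&(C[:,2]>-.022)&(C[:,2]<.025)]; print('jaw max x',np.percentile(Q[:,0],[50,98,100]).round(4))
Q=C[(abs(C[:,1])<.012)&(C[:,0]<-.02)&(C[:,0]>-.05)]; print('lip top x',np.percentile(Q[:,0],[0,2,5]).round(4))
E
```

```text
roll top [0.0174 0.0181 0.0193 0.0205]
edge top x [0.0553 0.0565] y -0.0006
jaw max x [0.0429 0.0555 0.0566]
lip top x [-0.05   -0.0481 -0.0464]
```

move_arm --steps '[[[0,-0.3,0,-6,0,0,0],[0,-0.3,0,-12,0,0,0],[0,-0.3,0,-18,0,0,0],[0,-0.3,0,-22,0,0,0],[0,-0.3,0,-24,0,0,0],[0,-0.3,0,-24,0,0,0],[0,-0.3,0,-24,0,0,0],[0,-0.3,0,-24,0,0,0]]]'

```text
time_s: 6.13
eef_pos: [0.615, -0.2123, 0.1625]
tool_rot: [1.237, 1.57, -0.49]
contact_force: [-0.1, -0.0, 0.2]
grip_width: 0.195
```

```bash
python3 look.py 8; python3 - <<'E'
from h import *
C=np.load('C.npy')
Q=C[(abs(C[:,1])<.0015)&(abs(C[:,2])<.024)&(C[:,0]<.04)&(C[:,0]>0)]
print('roll top',np.percentile(Q[:,0],[2,10,50,90]).round(4))
im,d=vision.snapshot('side'); save('side8',cv2.resize(im[90:240,260:460],None,fx=3.5,fy=3.5,interpolation=cv2.INTER_CUBIC))
im,d=vision.snapshot('scene'); save('scene8',cv2.resize(im[120:240,200:340],None,fx=5,fy=5,interpolation=cv2.INTER_CUBIC))
E
```

```text
[[ 4.000e-04  9.879e-01 -1.553e-01  6.150e-01]
 [-2.000e-04 -1.553e-01 -9.879e-01 -2.123e-01]
 [-1.000e+00  4.000e-04  1.000e-04  1.625e-01]
 [ 0.000e+00  0.000e+00  0.000e+00  1.000e+00]] 6.1333 [-0.08762269 -0.04850023  0.15514119] 0.19490205920621542
x -0.030 n 2967 y -0.0212..0.0222 z -0.0204..0.0204
x -0.020 n 717 y -0.0213..0.0223 z -0.0203..-0.0060
x -0.010 n 359 y -0.0205..0.0214 z -0.0204..-0.0063
x 0.000 n 130 y -0.0091..0.0095 z -0.0203..-0.0073
x 0.010 n 854 y -0.0093..0.0095 z -0.0222..0.0219
x 0.020 n 907 y -0.0130..0.0129 z -0.0223..0.0223
x 0.030 n 754 y -0.0161..0.0163 z -0.0403..0.0402
x 0.040 n 401 y -0.0195..0.0192 z -0.0402..0.0131
x 0.050 n 249 y -0.0205..0.0203 z -0.0404..0.0147
x 0.060 n 18 y -0.0027..0.0006 z -0.0402..-0.0398
x 0.070 n 15 y -0.0028..0.0006 z -0.0402..-0.0399
x 0.080 n 15 y -0.0030..0.0006 z -0.0403..-0.0397
x 0.090 n 10 y -0.0024..0.0006 z -0.0402..-0.0399
x 0.100 n 10 y -0.0025..0.0006 z -0.0401..-0.0400
x 0.110 n 10 y -0.0026..0.0006 z -0.0401..-0.0398
x 0.120 n 10 y -0.0027..0.0006 z -0.0402..-0.0399
roll top [0.0174 0.0182 0.0194 0.0243]
```

View pics/wc8.png

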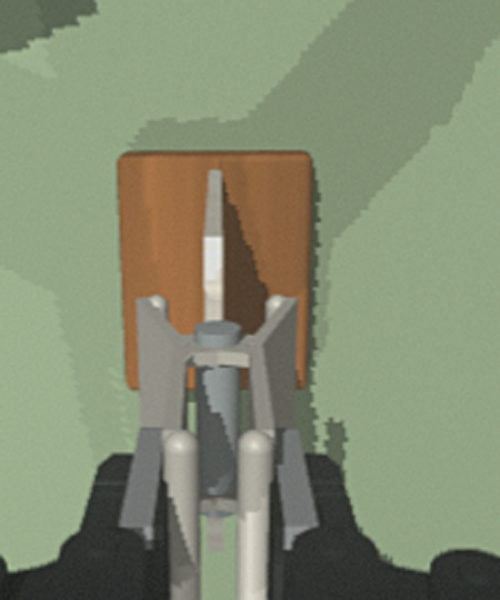

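View pics/side8.png

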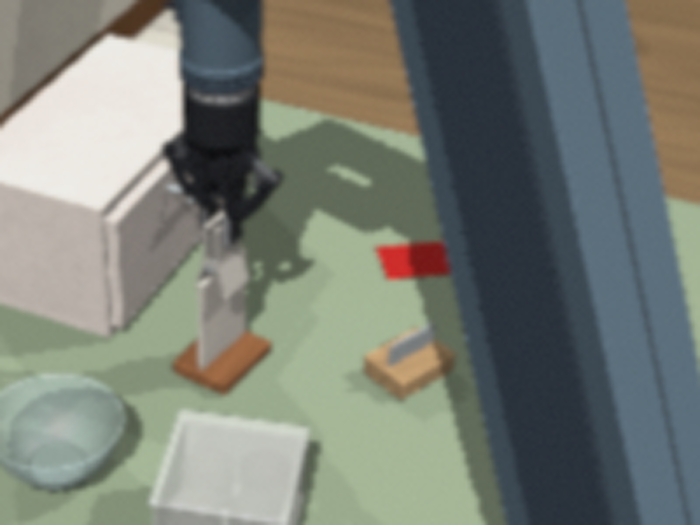

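View pics/scene8.png

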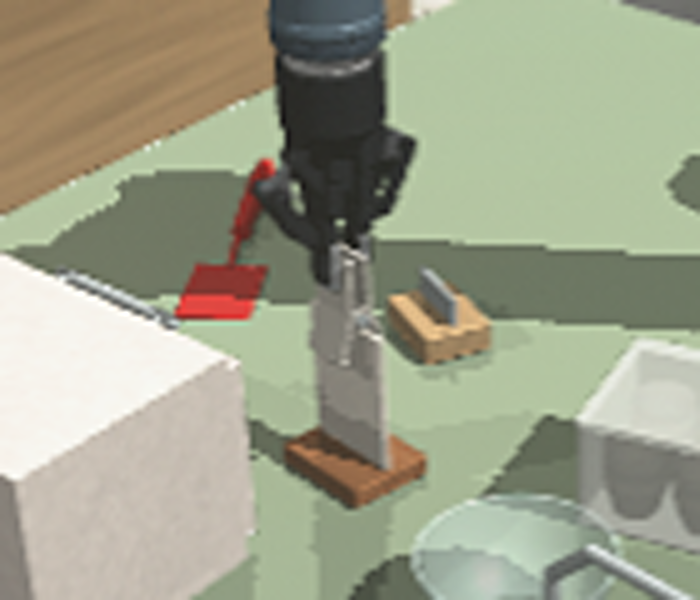

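move_arm --steps '[[[0,-1,0,0,0,0,0],[0,-1,0,-3,0,0,0],[0,-1,0,-6,0,0,0],[0,-1,0,-8,0,0,0],[0,-1,0,-8,0,0,0],[0,-1,0,-8,0,0,0],[0,-1,0,-8,0,0,0],[0,-1,0,-8,0,0,0],[0,-1,0,-8,0,0,0],[0,-1,0,-8,0,0,0]]]'

```text
time_s: 7.12
eef_pos: [0.6145, -0.2126, 0.1588]
tool_rot: [1.183, 1.566, -0.543]
contact_force: [-5.0, 3.1, 20.5]
grip_width: 0.194
```

```bash
python3 look.py 9; python3 - <<'E'
from h import *
C=np.load('C.npy')
Q=C[(abs(C[:,1])<.0015)&(abs(C[:,2])<.018)&(C[:,0]<.04)&(C[:,0]>0)]
print('roll top',np.percentile(Q[:,0],[2,10,50,90]).round(4))
Q=C[(abs(C[:,1])<.004)&(C[:,2]<-.026)&(C[:,0]<.03)]; print('edge x',np.percentile(Q[:,0],[5,50]).round(4),'y',Q[:,1].min(),Q[:,1].max())
Q=C[(abs(C[:,1])<.006)&(abs(C[:,2])>.025)&(abs(C[:,2])<.05)&(C[:,0]<.04)&(C[:,0]>0.015)]; print('edge both',cv2.minAreaRect((Q[:,1:]*1000).astype(np.float32)),Q[:,2].min(),Q[:,2].max())
im,d=vision.snapshot('side'); save('side9',cv2.resize(im[150:210,300:350],None,fx=10,fy=10,interpolation=cv2.INTER_CUBIC))
z=np.load('side0.npz'); 
save('side9b',np.hstack([cv2.resize(a[150:210,300:350],None,fx=7,fy=7,interpolation=cv2.INTER_CUBIC) for a in (z['im'],im)]))
E
```

```text
[[ 0.004   0.9879 -0.1551  0.6145]
 [-0.0024 -0.1551 -0.9879 -0.2126]
 [-1.      0.0043  0.0018  0.1588]
 [ 0.      0.      0.      1.    ]] 7.1167 [-5.0016536   3.09967262 20.48413377] 0.19444297583244116
x -0.030 n 2974 y -0.0211..0.0225 z -0.0203..0.0206
x -0.020 n 723 y -0.0213..0.0223 z -0.0206..-0.0058
x -0.010 n 357 y -0.0202..0.0219 z -0.0207..-0.0065
x 0.000 n 146 y -0.0094..0.0094 z -0.0205..-0.0080
x 0.010 n 901 y -0.0095..0.0095 z -0.0221..0.0220
x 0.020 n 1223 y -0.0132..0.0127 z -0.0405..0.0399
x 0.030 n 431 y -0.0163..0.0158 z -0.0406..0.0382
x 0.040 n 414 y -0.0196..0.0190 z -0.0405..0.0134
x 0.050 n 235 y -0.0205..0.0199 z -0.0406..0.0151
x 0.060 n 18 y -0.0021..0.0012 z -0.0406..-0.0402
x 0.070 n 13 y -0.0022..0.0012 z -0.0407..-0.0402
x 0.080 n 15 y -0.0023..0.0013 z -0.0406..-0.0403
x 0.090 n 10 y -0.0024..0.0006 z -0.0406..-0.0403
x 0.100 n 11 y -0.0025..0.0006 z -0.0405..-0.0403
x 0.110 n 10 y -0.0026..0.0006 z -0.0407..-0.0404
x 0.120 n 6 y -0.0027..0.0006 z -0.0408..-0.0405
roll top [0.0174 0.0183 0.0193 0.02  ]
edge x [0.0281 0.029 ] y -0.0022055748322621907 0.001641962530960881
edge both ((-0.1463484764099121, -0.3463478088378906), (80.5074234008789, 3.95212721824646), 89.74193572998047) -0.04060109205027578 0.039912985990427766
```

View pics/wc9.png

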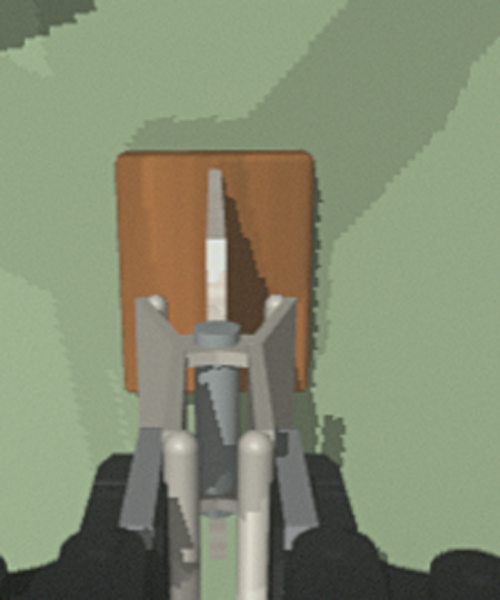

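View pics/side9b.png

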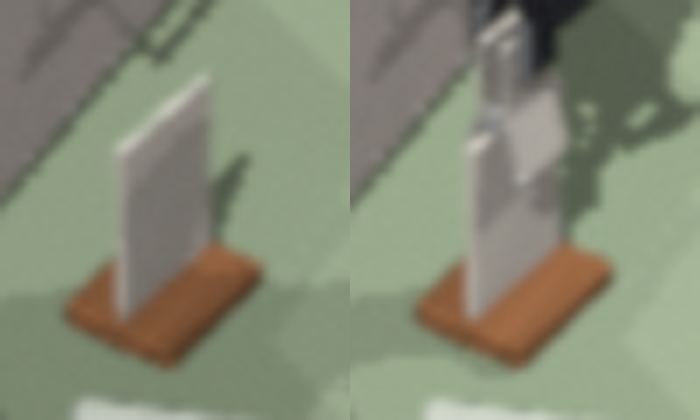

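The roll's underside touched the card edge: I had the sign of the pivot correction wrong. I'm backing up.

move_arm --steps '[[[0,0,0,4,0,0,0],[0,0,0,8,0,0,0],[0,0,0,12,0,0,0],[0,0,0,16,0,0,0],[0,0,0,16,0,0,0],[0,0,0,16,0,0,0],[0,0,0,16,0,0,0],[0,0,0,16,0,0,0]]]'

```text
time_s: 7.88
eef_pos: [0.6136, -0.2122, 0.1698]
tool_rot: [-1.893, 1.57, 2.663]
contact_force: [0.1, 0.2, -0.2]
grip_width: 0.195
```

```bash
python3 look.py 10 | head -5; python3 - <<'E'
from h import *
C=np.load('C.npy')
Q=C[(abs(C[:,1])<.0015)&(abs(C[:,2])<.018)&(C[:,0]<.035)&(C[:,0]>0)]
print('roll top',np.percentile(Q[:,0],[2,10,50,90]).round(4))
Q=C[(abs(C[:,1])<.004)&(C[:,2]<-.026)&(C[:,0]<.05)]; print('edge x',np.percentile(Q[:,0],[5,50]).round(4),'y',Q[:,1].min(),Q[:,1].max())
Q=C[(abs(C[:,1])<.006)&(abs(C[:,2])>.025)&(abs(C[:,2])<.05)&(C[:,0]<.05)&(C[:,0]>0.025)]; print('edge both',cv2.minAreaRect((Q[:,1:]*1000).astype(np.float32)),Q[:,2].min(),Q[:,2].max())
Q=C[(abs(C[:,1])>.009)&(abs(C[:,1])<.024)&(C[:,0]>.01)&(C[:,0]<.08)&(C[:,2]>-.022)&(C[:,2]<.025)]; print('jaws max x',Q[:,0].max())
z=np.load('w10.npz'); T=z['T']; W=(C@T[:3,:3].T)+T[:3,3]
Q=W[(np.hypot(W[:,0]-.614,W[:,1]+.212)<.08)&(W[:,2]>.012)&(W[:,2]<.024)]; print('base',cv2.minAreaRect((Q[:,:2]*1000).astype(np.float32)))
o=get_obs(); im,d=vision.snapshot('scene'); save('sc10',cv2.resize(im[165:225,250:300],None,fx=10,fy=10,interpolation=cv2.INTER_CUBIC))
o=get_obs(); im,d=vision.snapshot('side'); save('side10',cv2.resize(im[130:210,290:350],None,fx=7,fy=7,interpolation=cv2.INTER_CUBIC))
E
```

```text
[[-8.000e-04  9.879e-01 -1.554e-01  6.136e-01]
 [ 4.000e-04 -1.554e-01 -9.879e-01 -2.122e-01]
 [-1.000e+00 -8.000e-04 -3.000e-04  1.698e-01]
 [ 0.000e+00  0.000e+00  0.000e+00  1.000e+00]] 7.8833 [ 0.05328893  0.24784903 -0.248531  ] 0.19522483087826087
x -0.030 n 2961 y -0.0212..0.0223 z -0.0204..0.0199
roll top [0.0174 0.0181 0.0193 0.0201]
edge x [0.0392 0.0403] y -0.0012261718174753204 0.002319586523028094
edge both ((0.6255506277084351, -0.15877532958984375), (80.33120727539062, 3.557518243789673), 89.87870025634766) -0.04032797808770939 0.040008461286638736
jaws max x 0.05709525915497371
base ((614.7537231445312, -211.43807983398438), (88.71285247802734, 69.18656158447266), 81.32318878173828)
```

View pics/sc10.png

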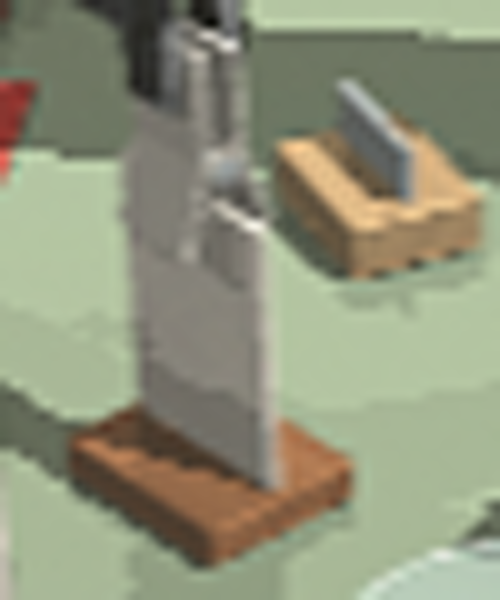

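View pics/wc10.png

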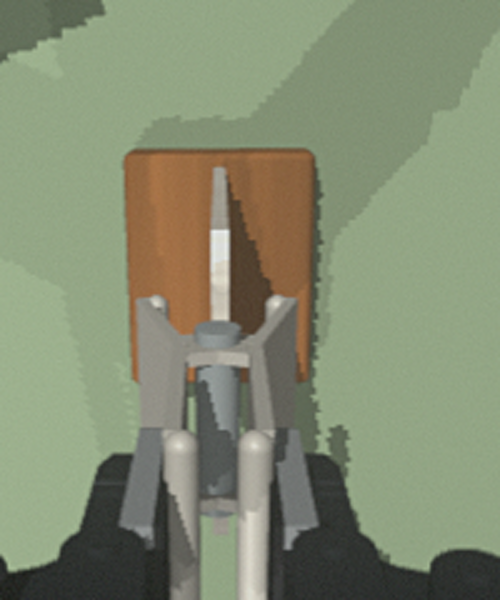

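View pics/side10.png

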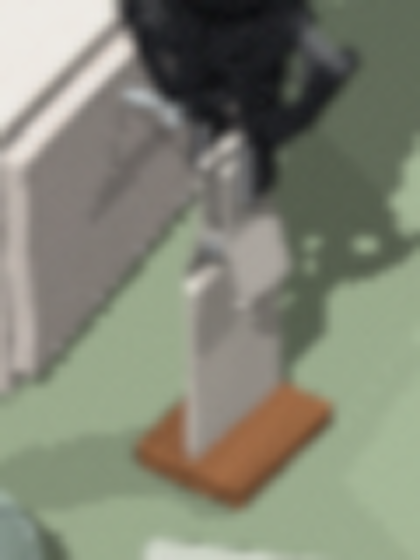

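move_arm --steps '[[[0,0.5,0,0,0,0,0],[0,0.5,0,0,0,0,0],[0,0.5,0,0,0,0,0],[0,0.5,0,0,0,0,0],[0,0.5,0,0,0,0,0],[0,0.5,0,0,0,0,0]]]'

```text
time_s: 8.53
eef_pos: [0.6143, -0.2122, 0.1703]
tool_rot: [-1.974, 1.571, 2.582]
contact_force: [0.2, -0.1, 0.0]
grip_width: 0.191
```

```bash
python3 look.py 11 | head -5; python3 - <<'E'
from h import *
C=np.load('C.npy')
Q=C[(abs(C[:,1])<.006)&(abs(C[:,2])>.025)&(abs(C[:,2])<.05)&(C[:,0]<.05)&(C[:,0]>0.025)]; print('edge both',cv2.minAreaRect((Q[:,1:]*1000).astype(np.float32)),np.median(Q[:,0]))
o=get_obs(); print(o['contact_force'],o['joint_velocities'].round(4)); print(ctrl.job_done())
E
```

```text
[[-0.      0.9879 -0.1554  0.6143]
 [ 0.     -0.1554 -0.9879 -0.2122]
 [-1.     -0.     -0.      0.1703]
 [ 0.      0.      0.      1.    ]] 8.5333 [ 0.19200762 -0.05974229  0.03434802] 0.19144018685365458
x -0.030 n 2986 y -0.0213..0.0225 z -0.0206..0.0197
edge both ((0.01214599609375, -0.1326751708984375), (80.38034057617188, 3.5540688037872314), 89.9183349609375) 0.04073482337348788
[ 0.40149705  0.40226545 -0.74222646] [-0.0004 -0.002   0.0009 -0.0001 -0.0001  0.0005]
the job is handed in; nothing more can be done
None
```

I took the larger clip off its fin and held it squeezed wide open, jaws down, around the middle of the taller card's top edge. I handed the job in at about 8.6 s, still gripping it. `job_done()` reports no verdict, so the result below rests on my own measurements.

**Last checks before handing in**
- **Position:** the card edge was centred between the jaws to within about 0.2 mm across and along. It was in line with the clip to about 0.1° and about 17 mm below the pivot.
- **Opening:** the handles measured about 19 mm over the outsides, which is the stop.
- **Contact and motion:** wrist force was under 1 N, joint speeds were near zero, and the card stand was within about 1 mm of where it started.

**What went wrong on the way:** the clip slid about 8 mm lower in the fingers when I squeezed it. I then corrected in the wrong direction, and the clip's pivot roll pressed down on the card edge with about 20 N. I backed up 16 mm. Afterwards the clip had not shifted in the fingers, and the stand had not moved or visibly tipped.

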